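# Lock the mini chopper's lid and hold its lever at low speed

### The job

The cordless mini chopper has been washed and put back together empty; its lid is on but not locked. Turn the lid clockwise by its grip bar until it clicks fully home, then, for a test run on low speed, press the thumb lever on top of the handle down to its first step (about half of its travel), never through the firm second step to turbo, and keep it there: hold it for at least 2 seconds and finish while still holding it pressed. Leave the mug, tin and spice jar that stand round the chopper where they are.

Things in the scene. Friction and masses are not known exactly. Their poses are not given: they have to be found in the camera images.
- chopper: Mini chopper, fixed on the worktop: white round base (158 mm diameter), clear bowl (132 mm), grey lid, white loop handle on one side. Origin on the worktop under the bowl's centre, z up; the handle points along its -y axis, out to 172 mm. The lid's flat top is 193 mm above the worktop; the lid turns about the vertical through the origin.
- lid_grip (a point): Point on the lid's turning axis inside its upright grip bar, 216 mm above the worktop: 14 mm below the bar's top, 22 mm above the lid's flat top. The bar is 72 mm long, 18 thick, 38 high and turns with the lid: x here runs along the bar, y across its thickness, z up. When locked, x points along the handle (the chopper's -y). Pinch the bar across its thickness.
- lid (a joint): Turn of the lid in rad, growing clockwise seen from above: 0 fully unlocked, 0.70 locked (end stop). Starts between 0 and 0.3. Friction 0.07 Nm; from 0.47 a sprung detent resists with up to 0.27 Nm more, gives way at 0.60 and then pushes the lid on to 0.70 (the click), where it stays when let go.
- lever_pad: Ribbed grey thumb pad, 24 mm wide and 40 long, at the outer end of the rocker lever on top of the handle. Origin at the centre of its upper face: 190.5 mm above the worktop when up, 150 mm from the lid's axis along the chopper's -y; axes as the chopper's while it is up (y along the lever). Pressed straight down from above.
- lever (a joint): Rocker lever's tilt in rad: 0 up (sprung), 0.26 fully down. Hinged 50 mm inward of the pad's centre, which sinks 5 mm per 0.1 rad. Push needed on the pad: 2 N to start, about 5 N at the first step (0.13 rad, 7 mm); there a preloaded second spring stops it firmly up to 12 N, turbo lies beyond. Low speed: 0.075 to 0.18. Until the lid is locked its rim blocks the lever near 0.05.
- mug_centre (a point): Teal ceramic mug, 86 mm diameter with handle 117 mm, 94 mm high; its centre, half-way up. To be left alone.
- soup_tin_centre (a point): Upright food tin, 75 mm diameter, 110 mm high; its centre, half-way up. To be left alone.
- spice_jar_centre (a point): Small glass spice jar with a cap, 46 mm diameter, 104 mm high; its centre, half-way up. To be left alone.

How it is judged (in metres and radians):
On the way, in this order (a step that is already met when the one before it is completed fails the run):
1. the lid is turned past its click and locked (value of joint lid above 0.64 rad), for 0.2 s.
2. the lever is held pressed by the fingers at low speed for 2 s, lid locked (value of joint lever between 0.075 and 0.18 rad and contact force between the fingers and lever_pad above 1 N and value of joint lid above 0.64 rad), for 2 s.
At the end, for the whole second after the job is handed in: The lid is locked (beyond 0.64 rad) and the fingers still hold the lever pressed at low speed: tilt between 0.075 and 0.18 rad (pad 4 to 9 mm down), fingers pushing on the pad with more than 1 N (all of step 2); the arm keeps its last pose, push and grip.
It fails at once if the lever is pushed through the second step to turbo (beyond 0.205 rad, 10 mm) (value of joint lever above 0.205 rad).
It fails at once if the teal mug is moved more than 30 mm or knocked over (distance of mug_centre from where it was at the start of the episode above 0.03 m).
It fails at once if the soup tin is moved more than 30 mm or knocked over (distance of soup_tin_centre from where it was at the start of the episode above 0.03 m).
It fails at once if the spice jar is moved more than 30 mm or knocked over (distance of spice_jar_centre from where it was at the start of the episode above 0.03 m).
It also fails if it takes over 51 s, if anything falls off the work surface, if the arm or the gripper's body presses on something with over 40 N, if the wrist force passes 120 N, or if a joint passes its speed limit or range.

### The arm

A 6-joint arm with a two-finger parallel gripper is mounted at the origin on a cart in front of the work surface, level with it; the furniture and walls round the work are solid. World frame = base frame: x ahead of the robot, y to its left, z up, the work surface at z = 0. Lengths are in mm, angles in rad, forces in N, time in s.
With the tool pointing down it reaches from about 275 to 750 mm from the base axis. Payload 10.2 kg.
Tool frame: the origin (TCP) lies at the very end of the fingers, on their centre line; the grasp point (between the pads) lies 19 mm behind it; z points along the fingers, y is the line along which they close (so a half turn about z gives the same grasp; the last joint's range is limited). The gripper opens to 85 mm and grips with 20 to 120 N. Pads are 22 mm wide; open, the fingers measure 114 mm over their backs; the gripper's body (76 mm by 85 mm) begins 54 mm behind the grasp point. The pads swing forward as they close: fully open they stand 13 mm farther back than shut.
Start: joints at [-1.475, 0.313, 1.498, -0, 1.331, -0.223], TCP at [164.536, -498.557, 231.294] pointing down, gripper open.
Joint ranges: [-2.94, 2.94], [-0.97, 2.17], [0.19, 2.56], [-1.23, 4.37], [0.02, 3.11], [-2.88, 2.88]. Speed limits (rad/s): [2.39, 2.39, 3.01, 3.14, 3.14, 3.14].

### API

Orientations are given as a unit quaternion [w, x, y, z].
In Python, from rig import monitor, eyes, job gives the robot as it stands. The module is installed in compiled form; this text tells all that it offers.
- The arm moves only by the tool send_rows, never from a script. Its argument "targets" is one flat list of numbers, 7 for each row, row after row: the turn, a rotation vector about the tool's x, y, z in degrees, then the shift along the tool's x, y, z in units of 60 mm (1.0 is 60 mm), then the opening, from -1 (shut) to 1 (fully open), so that 0 is half open. A call has 1 to 5 rows; each row shifts and turns the commanded pose from where the row before left it, along the tool's axes as they then stand; what a row does not reach is not made up. A row lasts 1/8 s, in which the tool goes at most 62.5 mm and 10.7 degrees, less where a joint would pass 70% of its speed; a pose out of reach is approached as far as the arm can. A call is refused whole if a number of a shift passes 1 or a number of a turn 10.7, either way. A call with a gripper value outside its range is refused whole. The fingers move at their own pace and stop on an object; "newtons" is the grip in N (left out, the last holds). Time passes only in rows, so rows that do not move let the fingers close. It gives the time, the measured TCP pose, the force, the opening and the grip force at its end, in the units of the state.
- monitor.sense(): the state, without advancing time (a new reading comes with each control period).
- eyes.capture(name): name is "scene" or "top"; returns a dict with "img" (400x640x3 uint8, red, green, blue), "K" (3x3 intrinsics, pixels), "distortion" ([k1, k2, p1, p2, k3] as OpenCV has them; the pictures are not rectified), "R" (3x3) and "t" (3): a world point X has camera coordinates R X + t. Camera axes: x right, y down, z forward; pixel columns grow to the right and rows downward; lengths in mm; the calibration is good to about 2 mm. A picture is of the moment at which its call begins. There is no depth.
- job.finish_job(): hands the job in; it is judged then, once.
The state is a dict: "time_s": time; "joints": joint angles; "dq": joint speeds; "tau": joint torques, N m; "eef_pos": TCP position; "ee_rot": TCP orientation; "force": force on the tool from outside, world axes, zero at the start; "wrist_torque": the same for the moment, N m; "grip_width": opening from 0.0 (shut) to 1.0 (fully open); "grip_force": force on a finger pad.
Only numpy, scipy, OpenCV 4.12 (cv2) and the standard library are available. Lean on these libraries where they do the work, as an engineer would, in place of code of your own. Each camera call takes 0.05 s, during which the arm holds its last target. There are 200 camera calls.

## Working session

There is one attempt and no reset: what is moved stays moved. The work goes in short steps, Python scripts to look and compute and a tool call to move; the robot and the scene stay as the last step left them, time stands still between calls to the robot, and variables do not carry over. Pictures are saved under pics/ and viewed, at most 10 in all, crops included, and the job is handed in when it is done.

Besides the shell and the picture viewer there is one more tool, called as a command line: name --argument value ..., lists and objects as JSON in quotes. send_rows: Moves the arm, as the interface text tells. Its arguments: {"type":"object","properties":{"targets":{"type":"array","items":{"type":"number"}},"newtons":{"type":"number"}},"required":["targets"]}

```bash
mkdir -p pics
python3 - <<'E'
from rig import monitor, eyes
import cv2, pickle
s=monitor.sense(); print(s)
for n in("scene","top"):
    c=eyes.capture(n); pickle.dump(c,open(n+".pkl","wb")); cv2.imwrite(f"pics/{n}1.png",c["img"][:,:,::-1])
    print(n,c["K"],c["distortion"],c["R"],c["t"])
E
```

```text
{'time_s': 0.0, 'joints': array([-1.47541398e+00,  3.13482377e-01,  1.49844644e+00, -2.48566375e-05,
        1.33100568e+00, -2.23384929e-01]), 'dq': array([0.00100956, 0.00109652, 0.00190111, 0.00070515, 0.00063519,
       0.00029195]), 'tau': array([ 7.87811259e-04, -4.12267685e+01, -2.59743029e+01, -1.25817155e-04,
        4.01416677e-03, -1.75154815e-05]), 'eef_pos': array([ 164.49732866, -498.28728193,  230.71499131]), 'ee_rot': array([-6.70319437e-04,  9.87324601e-01,  1.58712575e-01,  3.08644838e-05]), 'force': array([-0.23576774, -0.058163  ,  0.66024777]), 'wrist_torque': array([ 0.00752823, -0.00306985, -0.02903254]), 'grip_force': 0.0, 'grip_width': 1.0042698609298193}
scene [[378.56859987   0.         318.08817068]
 [  0.         378.56859987 195.49077672]
 [  0.           0.           1.        ]] [-0.032904  0.        0.        0.        0.      ] [[ 0.96383862  0.26642972 -0.00550684]
 [ 0.22001205 -0.80723778 -0.54768774]
 [-0.15036563  0.52667102 -0.8366647 ]] [-478.13928607  -47.39850135 1081.49796882]
top [[498.58884484   0.         323.50823179]
 [  0.         498.58884484 199.43638567]
 [  0.           0.           1.        ]] [-0.02541477  0.          0.          0.          0.        ] [[ 0.01685213 -0.99985203 -0.00345444]
 [-0.9921168  -0.01629247 -0.12425299]
 [ 0.12417832  0.00552113 -0.99224456]] [ -49.6581247   536.72280569 1194.68497505]
```

View pics/scene1.png

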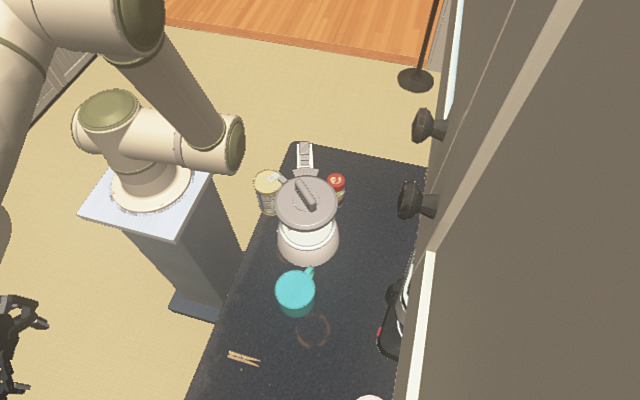

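View pics/top1.png

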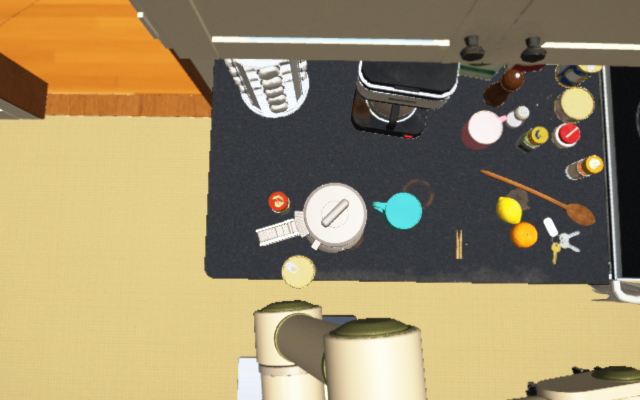

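The scene view shows the chopper at (307,205) with its handle going up to (305,150). In the top view the lid is at (335,213), the lever pad near (268,234), jar (279,202), tin (298,272) and mug (404,211). I'll enlarge both.

Run:
```python
import cv2, pickle
for n,(x,y,w,h) in {"top":(240,160,200,130),"scene":(240,130,120,150)}.items():
    im=pickle.load(open(n+".pkl","rb"))["img"][:,:,::-1]
    cv2.imwrite(f"pics/{n}crop.png",cv2.resize(im[y:y+h,x:x+w],None,fx=4,fy=4,interpolation=cv2.INTER_CUBIC))
```

```text
(no output)
```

View pics/topcrop.png

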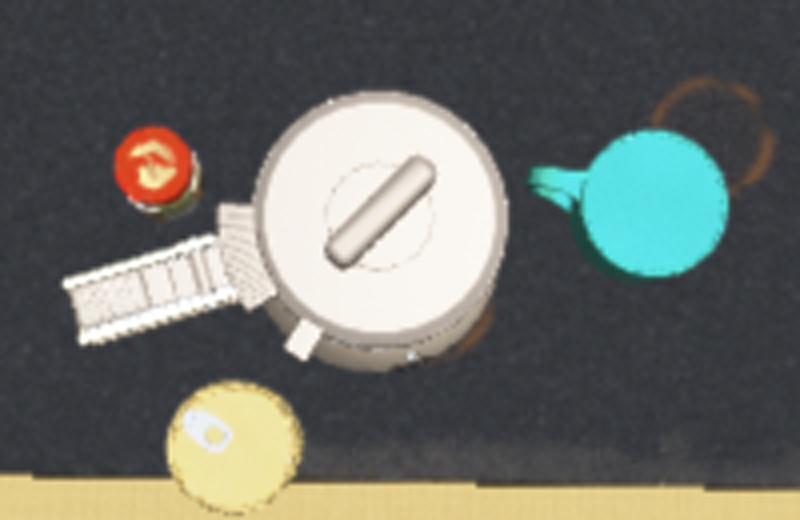

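View pics/scenecrop.png

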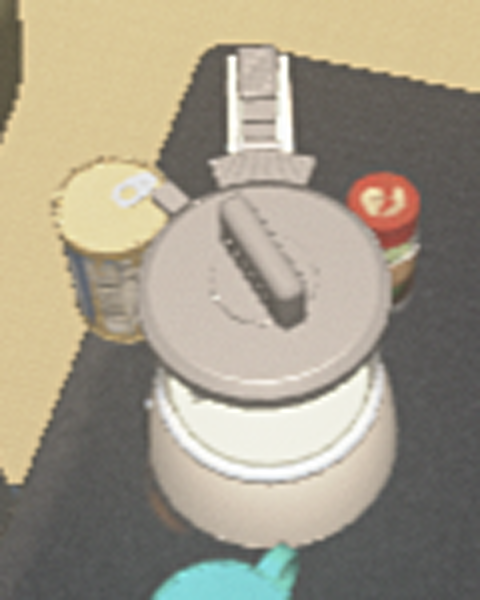

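```bash
cat > h.py <<'E'
import numpy as np, cv2, pickle
def px2w(c,uv,z):
    n=cv2.undistortPoints(np.array([[uv]],float),c["K"],np.array(c["distortion"]))[0,0]
    d=c["R"].T@np.array([n[0],n[1],1]); o=-c["R"].T@c["t"]
    return (o+d*(z-o[2])/d[2]).round(1)
E
python3 - <<'E'
from h import *
t=pickle.load(open("top.pkl","rb")); s=pickle.load(open("scene.pkl","rb"))
T=lambda x,y,z:px2w(t,(240+x/4-.4,160+y/4-.4),z)
S=lambda x,y,z:px2w(s,(240+x/4-.4,130+y/4-.4),z)
for n,f,a in [("barend1",T,(420,165,228)),("barend2",T,(340,253,228)),("lid",T,(381,212,190)),("pad",T,(110,302,190)),("lever in",T,(225,265,190)),
 ("jar",T,(155,163,104)),("tin",T,(235,446,110)),("mug",T,(655,203,94)),("barS1",S,(232,203,228)),("barS2",S,(292,288,228)),("lidS",S,(268,288,190)),("padS",S,(257,70,190)),("jarS",S,(386,203,104)),("tinS",S,(112,208,110))]:
    print(n,f(*a))
E
```

```text
barend1 [510.9 -85.5 228. ]
barend2 [464.6 -44.9 228. ]
lid [489.9 -66.3 190. ]
pad [439.4  77.2 190. ]
lever in [460.1  16.4 190. ]
jar [524.8  63.7 104. ]
tin [363.1  13.2 110. ]
mug [ 507.3 -227.9   94. ]
barS1 [465.7 -47.  228. ]
barS2 [510.6 -89.6 228. ]
lidS [491. -70. 190.]
padS [441.6  74.6 190. ]
jarS [526.5  61.2 104. ]
tinS [364.3   8.7 110. ]
```

send_rows --targets '[0, 0, 0, 0, 0, -1, 1, 0, 0, 0, 0.7, -0.5, -0.1, 1, 0, 0, 0, 0.74, -0.51, 0, 1, 0, 0, 0, 0.74, -0.51, 0, 1, 0, 0, 0, 0.74, -0.51, 0, 1]' --newtons 40

```text
time_s: 0.72
eef_pos: [293.4, -326.4, 297.1]
ee_rot: [-0.0, 0.987, 0.159, 0.0]
force: [0.9, 0.4, -0.1]
grip_width: 1.002
grip_force: 0.0
```

send_rows --targets '[0, 0, 0, 0.74, -0.51, 0, 1, 0, 0, 0, 0.74, -0.51, 0, 1, 0, 0, 0, 0.74, -0.51, 0, 1, 0, 0, 0, 0.74, -0.51, 0, 1, 0, 0, 0, 0.74, -0.51, 0, 1]'

```text
time_s: 1.35
eef_pos: [456.4, -111.5, 297.2]
ee_rot: [-0.0, 0.987, 0.159, -0.0]
force: [0.5, -1.5, 1.3]
grip_width: 1.001
grip_force: 0.0
```

send_rows --targets '[0, 0, -10, 0.74, -0.51, 0, 1, 0, 0, -10, 0, 0, 0, 1, 0, 0, -10, 0, 0, 0, 1, 0, 0, -10, 0, 0, 0, 1, 0, 0, -10, 0, 0, 0, 1]'

```text
time_s: 1.98
eef_pos: [488.1, -70.0, 297.0]
ee_rot: [-0.0, 0.826, 0.564, -0.0]
force: [0.0, 0.2, 0.7]
grip_width: 1.0
grip_force: 0.0
```

send_rows --targets '[0, 0, -10, 0, 0, 0, 1, 0, 0, -10, 0, 0, 0, 1, 0, 0, -10, 0, 0, 0, 1, 0, 0, -10, 0, 0, 0, 1, 0, 0, -10, 0, 0, 0, 1]'

```text
time_s: 2.6
eef_pos: [488.0, -70.1, 297.0]
ee_rot: [-0.0, 0.511, 0.86, -0.0]
force: [0.0, 0.1, -0.7]
grip_width: 1.002
grip_force: 0.0
```

send_rows --targets '[0, 0, -10, 0, 0, 0, 1, 0, 0, -10, 0, 0, 0, 1, 0, 0, 0, 0, 0, 0, 1, 0, 0, 0, 0, 0, 0, 1]'

```text
time_s: 3.1
eef_pos: [488.1, -70.1, 297.2]
ee_rot: [-0.0, 0.358, 0.934, 0.0]
force: [-1.0, -0.6, -0.2]
grip_width: 1.0
grip_force: 0.0
```

send_rows --targets '[0, 0, 0, 0.03, 0.05, 0.6, 1, 0, 0, 0, 0, 0, 0.5, 1, 0, 0, 0, 0, 0, 0.3, 1, 0, 0, 0, 0, 0, 0.18, 1, 0, 0, 0, 0, 0, 0, 1]'

```text
time_s: 3.72
eef_pos: [488.7, -66.7, 202.3]
ee_rot: [-0.0, 0.357, 0.934, 0.0]
force: [0.0, -0.1, 1.0]
grip_width: 0.997
grip_force: 0.0
```

Run:
```python
from rig import monitor, eyes
import cv2
s=monitor.sense(); print(s["eef_pos"],s["force"])
im=eyes.capture("scene")["img"][:,:,::-1]; im2=eyes.capture("top")["img"][:,:,::-1]
a=cv2.resize(im[130:250,240:340],(400,480)); b=cv2.resize(im2[150:270,280:380],(400,480))
cv2.imwrite("pics/down.png",cv2.hconcat([a,b]))
```

```text
[488.71882643 -66.67190135 202.29234341] [ 0.00246864 -0.08642323  0.993235  ]
```

View pics/down.png

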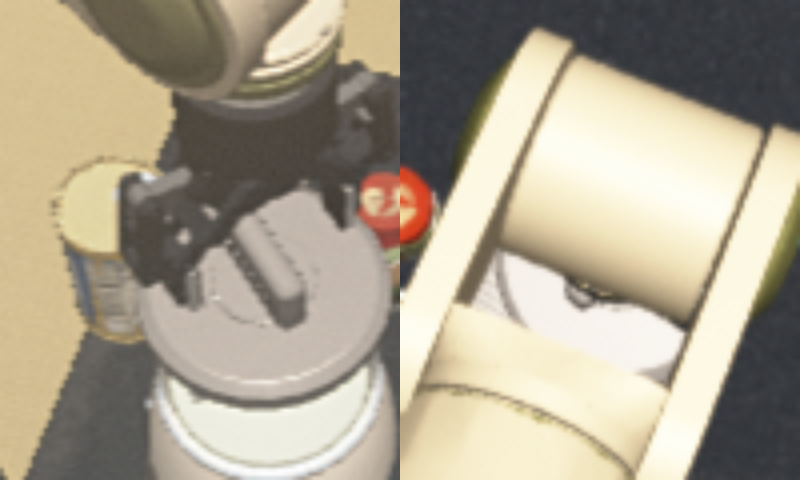

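Left panel: the open fingers straddle the bar, with tips at about (190,290) and (350,210) and the bar centred at about (265,250) between them. I'll close now.

send_rows --targets '[0, 0, 0, 0, 0, 0, -1, 0, 0, 0, 0, 0, 0, -1, 0, 0, 0, 0, 0, 0, -1, 0, 0, 0, 0, 0, 0, -1, 0, 0, 0, 0, 0, 0, -1]' --newtons 50

```text
time_s: 4.45
eef_pos: [488.4, -67.7, 202.9]
ee_rot: [-0.0, 0.356, 0.934, -0.001]
force: [-4.5, -5.6, 3.4]
grip_width: 0.199
grip_force: 51.5
```

send_rows --targets '[0, 0, 0, 0, 0, 0, -1, 0, 0, 0, 0, 0, 0, -1, 0, 0, 0, 0, 0, 0, -1, 0, 0, 0, 0, 0, 0, -1, 0, 0, 0, 0, 0, 0, -1]'

```text
time_s: 5.08
eef_pos: [488.4, -67.7, 202.9]
ee_rot: [-0.0, 0.356, 0.934, -0.001]
force: [-4.4, -6.1, 4.2]
grip_width: 0.201
grip_force: 51.5
```

send_rows --targets '[0, 0, 5, 0, 0, 0, -1, 0, 0, 5, 0, 0, 0, -1, 0, 0, 5, 0, 0, 0, -1, 0, 0, 5, 0, 0, 0, -1, 0, 0, 0, 0, 0, 0, -1]'

```text
time_s: 5.7
eef_pos: [488.2, -67.8, 202.9]
ee_rot: [-0.0, 0.514, 0.858, -0.001]
force: [-7.0, -5.9, 3.9]
grip_width: 0.198
grip_force: 51.5
```

send_rows --targets '[0, 0, 4, 0, 0, 0, -1, 0, 0, 4, 0, 0, 0, -1, 0, 0, 2, 0, 0, 0, -1, 0, 0, 0, 0, 0, 0, -1, 0, 0, 0, 0, 0, 0, -1]'

```text
time_s: 6.32
eef_pos: [488.0, -67.9, 202.9]
ee_rot: [-0.0, 0.586, 0.81, -0.002]
force: [-7.4, -7.5, 4.9]
grip_width: 0.204
grip_force: 51.7
```

Run:
```python
from rig import monitor, eyes
import cv2
s=monitor.sense(); print(s["eef_pos"],s["ee_rot"],s["force"],s["wrist_torque"])
```

```text
[488.0400824  -67.88933982 202.86561883] [-7.53338783e-05  5.86141780e-01  8.10206930e-01 -1.59337320e-03] [-7.37821299 -7.49323657  4.90322049] [-1.12973083  1.08704357 -0.15022282]
```

send_rows --targets '[0, 0, 2, 0, 0, 0, -1, 0, 0, 0, 0, 0, 0, -1, 0, 0, 0, 0, 0, 0, -1]'

```text
time_s: 6.7
eef_pos: [488.1, -68.1, 202.9]
ee_rot: [0.0, 0.599, 0.801, -0.002]
force: [-6.5, -7.7, 4.5]
grip_width: 0.201
grip_force: 55.7
```

Run:
```python
from rig import monitor
s=monitor.sense(); print(s["eef_pos"],s["ee_rot"],s["force"],s["wrist_torque"])
```

```text
[488.12988012 -68.09878721 202.87360643] [ 3.07213529e-04  5.99319393e-01  8.00507545e-01 -1.95995240e-03] [-6.48277563 -7.68951883  4.51070188] [-1.29551303  0.98587713  0.87637294]
```

Wrist torque jumped to 0.88 Nm, which is past what the detent can give, so the lid is at its end stop. I'll release it and look.

send_rows --targets '[0, 0, -2, 0, 0, 0, -1, 0, 0, 0, 0, 0, 0, 1, 0, 0, 0, 0, 0, 0, 1, 0, 0, 0, 0, 0, 0, 1, 0, 0, 0, 0, 0, 0, 1]'

```text
time_s: 7.32
eef_pos: [488.9, -66.6, 202.5]
ee_rot: [0.0, 0.586, 0.81, 0.0]
force: [0.0, 1.1, 0.8]
grip_width: 0.999
grip_force: 0.0
```

send_rows --targets '[0, 0, 0, 0, 0, 0, 1, 0, 0, 0, 0, 0, 0, 1, 0, 0, 0, 0, 0, -0.5, 1, 0, 0, 0, 0, 0, -0.8, 1, 0, 0, 0, 0, 0, 0, 1]'

```text
time_s: 7.95
eef_pos: [489.9, -67.1, 283.7]
ee_rot: [0.003, 0.586, 0.81, 0.001]
force: [0.3, 0.1, -0.8]
grip_width: 1.003
grip_force: 0.0
```

Run:
```python
from rig import monitor, eyes
import cv2,pickle
im=eyes.capture("scene"); pickle.dump(im,open("scene2.pkl","wb")); im=im["img"][:,:,::-1]; im2=eyes.capture("top")["img"][:,:,::-1]
a=cv2.resize(im[130:250,255:355],(400,480),interpolation=2); b=cv2.resize(im2[180:300,240:340],(400,480),interpolation=2)
cv2.imwrite("pics/up.png",cv2.hconcat([a,b]))
```

```text
(no output)
```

View pics/up.png

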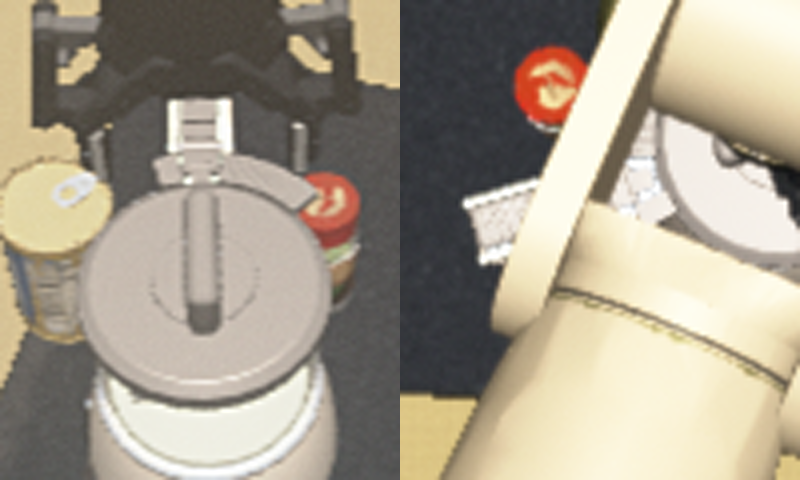

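The left panel shows the bar (205,190 to 205,330) in line with the handle (200,125), so the lid is locked. The jar and tin haven't moved. Next I'll shut the fingers and move over the pad.

send_rows --targets '[0, 0, 0, 0.83, 0, 0, -1, 0, 0, 0, 0.83, 0, 0, -1, 0, 0, 0, 0.83, -0.02, 0, -1, 0, 0, 10, 0, 0, 0, -1, 0, 0, 10, 0, 0, 0, -1]' --newtons 30

```text
time_s: 8.68
eef_pos: [440.2, 75.4, 279.3]
ee_rot: [-0.001, 0.719, 0.695, -0.001]
force: [0.0, -0.4, -0.0]
grip_width: 0.001
grip_force: 0.0
```

send_rows --targets '[0, 0, 10, 0, 0, 0, -1, 0, 0, 10, 0, 0, 0, -1, 0, 0, 10, 0, 0, 0, -1, 0, 0, 10, 0, 0, 0, -1, 0, 0, 10, 0, 0, 0, -1]'

```text
time_s: 9.3
eef_pos: [440.4, 74.8, 279.2]
ee_rot: [-0.001, 0.946, 0.325, -0.001]
force: [0.0, 0.2, 0.7]
grip_width: 0.002
grip_force: 0.0
```

send_rows --targets '[0, 0, 10, 0, 0, 0, -1, 0, 0, 10, 0, 0, 0.5, -1, 0, 0, 0, 0, 0, 0.5, -1, 0, 0, 0, 0, 0, 0, -1, 0, 0, 0, 0, 0, 0, -1]'

```text
time_s: 9.93
eef_pos: [441.1, 74.8, 221.2]
ee_rot: [0.0, 0.987, 0.159, 0.0]
force: [0.3, 0.4, -0.3]
grip_width: -0.003
grip_force: 0.0
```

Run:
```python
from rig import monitor, eyes
import cv2
s=monitor.sense(); print(s["eef_pos"],s["ee_rot"],s["force"],s["wrist_torque"])
im=eyes.capture("scene")["img"][:,:,::-1]; im2=eyes.capture("top")["img"][:,:,::-1]
a=cv2.resize(im[100:220,255:355],(400,480),interpolation=2); b=cv2.resize(im2[180:300,220:320],(400,480),interpolation=2)
cv2.imwrite("pics/pad.png",cv2.hconcat([a,b]))
```

```text
[441.12143031  74.77133703 221.15522493] [7.53856535e-05 9.87306874e-01 1.58823988e-01 2.68866263e-04] [ 0.30401247  0.41915412 -0.29666393] [0.00338387 0.0413441  0.0512654 ]
```

View pics/pad.png

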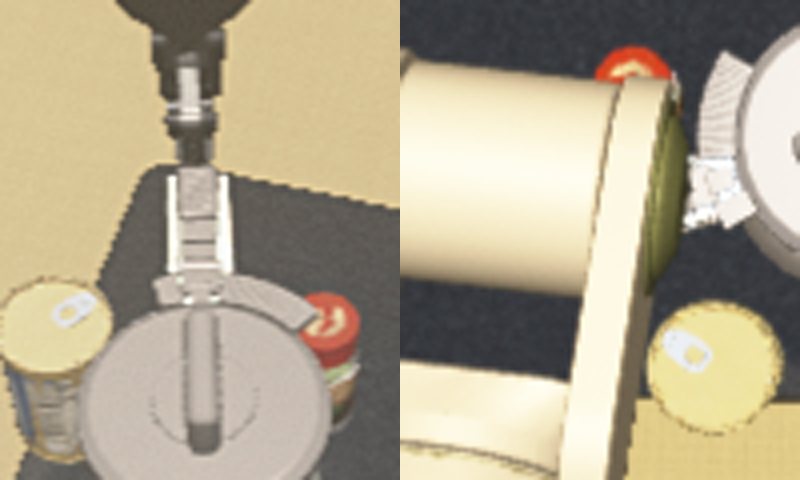

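The tip (193,160) sits just above the pad (198,193) and almost in line with it. I'll nudge 1 mm sideways and descend.

send_rows --targets '[0, 0, 0, 0.02, 0, 0.2, -1, 0, 0, 0, 0, 0, 0.25, -1, 0, 0, 0, 0, 0, 0, -1, 0, 0, 0, 0, 0, 0, -1]'

```text
time_s: 10.52
eef_pos: [442.2, 75.2, 193.8]
ee_rot: [0.0, 0.987, 0.159, 0.0]
force: [-0.4, 0.2, 0.6]
grip_width: 0.003
grip_force: 0.0
```

send_rows --targets '[0, 0, 0, 0, 0, 0.05, -1, 0, 0, 0, 0, 0, 0, -1, 0, 0, 0, 0, 0, 0, -1]'

```text
time_s: 10.9
eef_pos: [442.0, 75.2, 190.6]
ee_rot: [-0.0, 0.987, 0.159, 0.0]
force: [-0.5, 0.1, 0.3]
grip_width: 0.0
grip_force: 0.0
```

send_rows --targets '[0, 0, 0, 0, 0, 0.04, -1, 0, 0, 0, 0, 0, 0, -1, 0, 0, 0, 0, 0, 0, -1]'

```text
time_s: 11.28
eef_pos: [442.0, 75.4, 188.2]
ee_rot: [-0.0, 0.987, 0.159, 0.0]
force: [-1.7, 2.8, 2.6]
grip_width: -0.0
grip_force: 1.8
```

send_rows --targets '[0, 0, 0, 0, 0, 0.03, -1, 0, 0, 0, 0, 0, 0, -1, 0, 0, 0, 0, 0, 0, -1]'

```text
time_s: 11.65
eef_pos: [442.0, 75.3, 186.4]
ee_rot: [-0.0, 0.987, 0.159, 0.0]
force: [-0.8, 5.1, 3.8]
grip_width: -0.0
grip_force: 2.5
```

send_rows --targets '[0, 0, 0, 0, 0, 0.03, -1, 0, 0, 0, 0, 0, 0, -1, 0, 0, 0, 0, 0, 0, -1]'

```text
time_s: 12.02
eef_pos: [442.1, 75.4, 184.7]
ee_rot: [-0.0, 0.987, 0.159, 0.0]
force: [-1.9, 4.7, 5.0]
grip_width: -0.001
grip_force: 3.4
```

send_rows --targets '[0, 0, 0, 0, 0, 0.015, -1, 0, 0, 0, 0, 0, 0, -1, 0, 0, 0, 0, 0, 0, -1]'

```text
time_s: 12.4
eef_pos: [442.1, 75.4, 184.4]
ee_rot: [-0.0, 0.987, 0.159, 0.0]
force: [-3.9, 6.2, 12.0]
grip_width: -0.001
grip_force: 6.3
```

Run:
```python
from rig import monitor, eyes
import cv2
s=monitor.sense(); print(s["eef_pos"],s["force"],s["wrist_torque"])
im=eyes.capture("scene")["img"][:,:,::-1]
cv2.imwrite("pics/press.png",cv2.resize(im[130:220,260:350],(600,600),interpolation=2))
```

```text
[442.11195063  75.40451584 184.37230552] [-3.87027003  6.16994593 11.99821921] [0.91912421 0.64746846 0.04654075]
```

View pics/press.png

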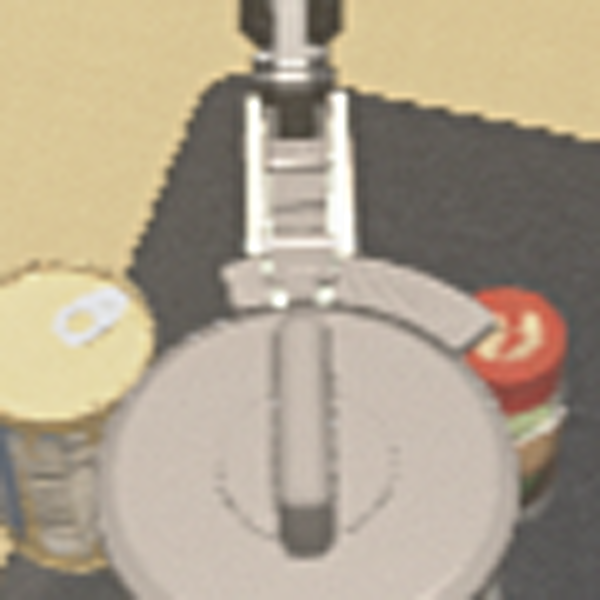

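The fingertips are on the pad at (298,110), between the handle's rails. Force rose from 5 to 12 N over 0.3 mm, so this is the first step's firm stop. I'll back off slightly and hold.

send_rows --targets '[0, 0, 0, 0, 0, -0.008, -1, 0, 0, 0, 0, 0, 0, -1, 0, 0, 0, 0, 0, 0, -1, 0, 0, 0, 0, 0, 0, -1, 0, 0, 0, 0, 0, 0, -1]'

```text
time_s: 13.08
eef_pos: [442.1, 75.4, 184.5]
ee_rot: [-0.0, 0.987, 0.159, 0.0]
force: [-2.9, 4.9, 9.8]
grip_width: 0.003
grip_force: 4.7
```

send_rows --targets '[0, 0, 0, 0, 0, 0, -1, 0, 0, 0, 0, 0, 0, -1, 0, 0, 0, 0, 0, 0, -1, 0, 0, 0, 0, 0, 0, -1, 0, 0, 0, 0, 0, 0, -1]'

```text
time_s: 13.7
eef_pos: [442.1, 75.4, 184.6]
ee_rot: [-0.0, 0.987, 0.159, 0.0]
force: [-2.9, 5.7, 8.8]
grip_width: -0.002
grip_force: 4.7
```

send_rows --targets '[0, 0, 0, 0, 0, 0, -1, 0, 0, 0, 0, 0, 0, -1, 0, 0, 0, 0, 0, 0, -1, 0, 0, 0, 0, 0, 0, -1, 0, 0, 0, 0, 0, 0, -1]'

```text
time_s: 14.32
eef_pos: [442.1, 75.4, 184.6]
ee_rot: [-0.0, 0.987, 0.159, 0.0]
force: [-2.2, 5.7, 8.8]
grip_width: 0.002
grip_force: 4.7
```

send_rows --targets '[0, 0, 0, 0, 0, 0, -1, 0, 0, 0, 0, 0, 0, -1, 0, 0, 0, 0, 0, 0, -1, 0, 0, 0, 0, 0, 0, -1, 0, 0, 0, 0, 0, 0, -1]'

```text
time_s: 14.95
eef_pos: [442.1, 75.4, 184.5]
ee_rot: [-0.0, 0.987, 0.159, 0.0]
force: [-2.7, 5.7, 7.7]
grip_width: 0.002
grip_force: 4.7
```

send_rows --targets '[0, 0, 0, 0, 0, 0, -1, 0, 0, 0, 0, 0, 0, -1, 0, 0, 0, 0, 0, 0, -1, 0, 0, 0, 0, 0, 0, -1, 0, 0, 0, 0, 0, 0, -1]'

```text
time_s: 15.58
eef_pos: [442.1, 75.4, 184.5]
ee_rot: [-0.0, 0.987, 0.159, 0.0]
force: [-2.2, 4.7, 8.2]
grip_width: -0.002
grip_force: 4.7
```

```bash
python3 -c "
from rig import job; print(job.finish_job())"
```

```text
the job is handed in; nothing more can be done
None
```

I turned the lid to its end stop and handed the job in at about 15.6 s with the fingers still holding the lever at its first step, at about 8 N for just over 3 s. No pass or fail result came back. The lid and lever angles are my inference from force, wrist torque and camera images. The tin and jar showed no sign of moving, and the arm never came near the mug.

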